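# Set a hatchet blank under the marking-stamp bridge

## Task

Ready the hatchet blank lying on the marking jig for its stamp. With a fingertip, push it flat along the bed and under the low bridge, nose first, until it lies square against the side fence with its nose right up to the end stop; only then press the hand stamp down in its guide until it rests on the steel, and leave it there. Push only: do not lift or tip the blank, and do not disturb the other things on the bench.

Things in the scene. Friction and masses are not known exactly. Their poses are not given: they have to be found in the camera images.
- jig: Steel marking jig bolted flat on the bench; its frame: origin on the bench surface below the bed, x = direction in which a blank is pushed in, y = left of that, z up. All jig numbers are mm in this frame. Bed: bright plate 315 x 130, x -180 to 135, y -55 to 75, top at z 14. Open on the +y side and at the -x end. Screw heads stand up to 7 proud of fence and bridge.
- jig_fence (a point): Foot of the side fence's inner face, at (-60, -30, 14) in the jig's frame. The fence is a dark bar along the -y side of the bed, x -170 to 120, its flat inner face at y -30, 10.5 high.
- jig_stop (a point): Foot of the end stop's face, at (100, -6, 14) in the jig's frame. The stop is a dark block across the bed, y -30 to 36, 10.5 high, face at x 100 looking to -x.
- jig_mouth (a point): Middle of the bridge's mouth at bed level, at (30, 3, 14) in the jig's frame. The bridge is a dark plate, x 30 to 80, y -53 to 60, underside 10.5 above the bed, top at z 38.5; it stands on the fence and on a packer at y 36 to 58, so the way through is 66 wide (y -30 to 36). A round guide bush on it, centre (55, -6), radius 21, top at z 56.5, holds the stamp.
- blank_mid (a point): Middle of the dark hatchet blank's body, 4 above its underside. Steel 8 thick: body 130 (x) x 48 (y), rear tang 24 wide, 40 long, central, with a small black rivet hole. Along its x from here: nose +65, shoulder -65, tang end -105; flanks y +-24. About 0.45 kg. Starts on the bed short of the bridge, off the fence, a bit askew. Home, it is at jig x 35, y -6, z 18, tang end at x -70.
- blank_nose (a point): Middle of the front end face of the same blank's nose (65 mm ahead of blank_mid).
- stamp (a joint): Travel of the hand stamp down its guide, m; 0 = fully up, 0.018 = lowest. It starts 0 to 0.003 down. A rubber ring holds it wherever it is left; it takes about 3 N to push it down. Its face meets the top of a blank under the bridge at 0.0105; past 0.008 it sticks out under the bridge and bars the way.
- stamp_head (a point): Centre of the flat top of the stamp's round steel head, 19 mm wide on top, 25 mm below, over the guide bush at jig x 55, y -6. It moves with the stamp; at travel 0 it is 90.5 mm above the bench.
- spare_mid (a point): Middle of the body of a second, like blank that lies on the bench itself, behind the jig's open end; leave it. 4 mm above the bench.
- hammer: Hand hammer, 310 mm, 29 mm high, lying on the bench on the fence side of the jig. Leave it. Origin on the bench under its handle.
- file: Flat file with wooden handle, 320 mm, 27 mm high, on the bench beyond the spare blank. Leave it. Origin on the bench under its blade.
- tongs: Smith's tongs, 365 mm long, 20 mm high, on the bench on the open side of the jig. Leave them. Origin on the bench under the reins.
- chisel: Cold chisel, 150 mm long, 18 mm high, on the bench beyond the jig's stop end. Leave it. Origin on the bench under its middle.
- wirebrush: Wooden-backed wire brush, 240 mm, 34 mm high, beyond the stop end. Leave it. Origin on the bench under its middle.
- oilcan: Copper oil can with spout, 72 mm wide, 125 mm high, standing on the bench beyond the stop end. Leave it. Origin under its middle.
Mind the look-alikes: they are no part of the job. What is shaped like the part that bears blank_mid but green or yellow is not meant.

How it is judged:
By the outcome, as a careful person would: the job done as asked, in the order asked, and still so for the second after the job is handed in, with the robot touching nothing.
It also fails if it takes over 61 s, if anything falls off the work surface, if the arm or the gripper's body presses on something with over 40 N, if the wrist force passes 120 N, or if a joint passes its speed limit or range.

## Robot

A 7-joint arm with a two-finger parallel gripper is mounted at the origin on the work surface. World frame = base frame: x ahead of the robot, y to its left, z up, the work surface at z = 0. Lengths are in m, angles in rad, forces in N, time in s.
With the tool pointing down it reaches from about 0.425 to 0.925 m from the base axis. Payload 6.8 kg.
Tool frame: the origin (TCP) lies midway between the tips of the shut fingers; the grasp point (between the pads) lies 19 mm behind it; z points along the fingers, y is the direction in which the jaws open and shut (so a half turn about z gives the same grasp; the last joint's range is limited). The gripper opens to 85 mm and grips with 20 to 120 N. Pads are 22 mm wide; open, the fingers measure 114 mm over their backs; the gripper's body (76 mm by 85 mm) begins 54 mm behind the grasp point. The pads swing forward as they close: fully open they stand 13 mm farther back than shut.
Start: joints at [1.142, 0.477, 0.022, 1.555, -0.011, 1.109, -0.083], TCP at [0.213, -0.641, 0.231] pointing down, gripper open.
Joint ranges: [-2.96, 2.96], [-0.34, 2.1], [-1.41, 1.46], [0.24, 2.44], [-1.37, 4.51], [0.17, 1.92], [-2.96, 2.96]. Speed limits (rad/s): [2.39, 2.39, 3.14, 3.14, 3.14, 3.14, 3.14].

## Interface

Orientations are given as a unit quaternion [w, x, y, z].
In Python, from station import bot, vision gives the robot as it stands.
- The arm moves only by the tool move_arm, never from a script. Its argument "increments" is text: rows parted by semicolons, each of 7 numbers parted by spaces: the opening, from 0 (shut) to 1 (fully open), then the shift along the world's x, y, z in mm, then the turn, a rotation vector about the world's x, y, z in rad. In form: grip x y z rx ry rz; .... A call has exactly 8 rows; each row shifts and turns the commanded pose from where the row before left it; what a row does not reach is not made up. A row lasts 1/8 s, in which the tool goes at most 62.5 mm and 10.7 degrees, less where a joint would pass 70% of its speed; a pose out of reach is approached as far as the arm can. A call with a gripper value outside its range is refused whole. The fingers move at their own pace and stop on an object; "newtons" is the grip in N (left out, the last holds). Time passes only in rows, so rows that do not move let the fingers close, or fill a call up. It gives the time, the measured TCP pose, the force and the opening at its end, in the units of the state.
- bot.get_obs(): the state, without advancing time (a new reading comes with each control period).
- vision.read_camera(name): name is "scene" or "top" or "wrist"; returns (picture, depth): 420x560x3 uint8, red, green, blue; 420x560 float32, m along the optical axis (not along the pixel's ray), 0 where there is no reading.
- vision.calibration(name): a dict with "fx", "fy", "cx", "cy" (pixels), "R" (3x3) and "t" (3): a world point X has camera coordinates R X + t; the wrist camera has in their place "hand_eye" (4x4, takes a point from camera to tool coordinates, whose origin is the TCP and whose axes are the flange's). Camera axes: x right, y down, z forward; pixel columns grow to the right and rows downward; lengths in m; the calibration is good to about 2 mm. A picture is of the moment at which its call begins: read the wrist's pose just before it. calibration takes no time and is no camera call.
- bot.hand_in(): hands the job in, once; it reports no verdict.
The state is a dict: "t": time; "q": joint angles; "joint_vel": joint speeds; "joint_torque": joint torques, N m; "eef_pos": TCP position; "tool_rot": TCP orientation; "contact_force": force on the tool from outside, world axes, zero at the start; "torque": the same for the moment, N m; "gripper_width": opening from 0.0 (shut) to 1.0 (fully open).
Only numpy, scipy, OpenCV 4.12 (cv2) and the standard library are available. Lean on these libraries where they do the work, as an engineer would, in place of code of your own. Each camera call takes 0.05 s, during which the arm holds its last target.

## Working session

There is one attempt and no reset: what is moved stays moved. The work goes in short steps, Python scripts to look and compute and a tool call to move; the robot and the scene stay as the last step left them, time stands still between calls to the robot, and variables do not carry over. Pictures are saved under pics/ and viewed, and the job is handed in when it is done.

Besides the shell and the picture viewer there is one more tool, called after "Call:" as a command line: name --argument value ..., lists and objects as JSON in quotes. move_arm: Moves the arm, as the interface text tells. Its arguments: {"type":"object","properties":{"increments":{"type":"string"},"newtons":{"type":"number"}},"required":["increments"]}

```bash
mkdir -p pics; ls
python3 - <<'E'
from station import bot, vision
import cv2,numpy as np,json
o=bot.get_obs();print(o)
for n in("scene","top"):
    p,d=vision.read_camera(n);cv2.imwrite(f"pics/{n}0.png",p[:,:,::-1]);np.save(f"pics/{n}0.npy",d)
    c=vision.calibration(n);print(n,c)
print(vision.calibration("wrist"))
E
```

```text
pics
{'t': 0.0, 'q': array([ 1.14192336,  0.47784291,  0.02233491,  1.55647451, -0.01150381,
        1.10932295, -0.08307597]), 'joint_vel': array([ 1.77372103e-03,  9.51585538e-04,  1.12479650e-03, -4.34324728e-04,
        2.01083230e-05,  6.23869602e-04, -2.76737325e-04]), 'joint_torque': array([ 1.34506545e-04, -5.96452618e+01,  1.60788953e+00, -2.81190097e+01,
        1.23952710e-02,  9.39824298e-03,  1.81627172e-05]), 'eef_pos': array([ 0.21262127, -0.63998964,  0.2302872 ]), 'tool_rot': array([-9.33886180e-04,  9.87161349e-01,  1.59723353e-01, -2.21572444e-04]), 'contact_force': array([-0.36163077,  1.04768761, -0.00551193]), 'torque': array([-0.00393641, -0.05195138,  0.02500275]), 'gripper_width': 1.0016583383131092}
scene {'fx': 501.75669752937404, 'fy': 501.75669752937404, 'cx': 277.6227129877397, 'cy': 209.47679583100228, 'R': array([[ 0.82425547,  0.56606568, -0.01313658],
       [ 0.37082857, -0.55721016, -0.74296905],
       [-0.42788912,  0.60752488, -0.66919685]]), 't': array([-0.40638306, -0.1274858 ,  1.72201293])}
top {'fx': 447.39459494832016, 'fy': 447.39459494832016, 'cx': 276.8449334869361, 'cy': 210.74848256581265, 'R': array([[-0.0282586 , -0.99943778, -0.01804388],
       [-0.99249534,  0.0302016 , -0.11849414],
       [ 0.11897247,  0.01455999, -0.99279079]]), 't': array([0.00696155, 0.48498111, 1.05322821])}
{'fx': 339.7125297882206, 'fy': 339.7125297882206, 'cx': 279.50234262706135, 'cy': 213.46307410969592, 'hand_eye': array([[ 9.03712358e-04, -9.50708673e-01, -3.10084187e-01,
         7.88459595e-02],
       [ 9.99998712e-01,  1.27057489e-03, -9.81137984e-04,
        -2.31193582e-04],
       [ 1.32676157e-03, -3.10082901e-01,  9.50708596e-01,
        -1.43393437e-01],
       [ 0.00000000e+00,  0.00000000e+00,  0.00000000e+00,
         1.00000000e+00]])}
```

View pics/scene0.png

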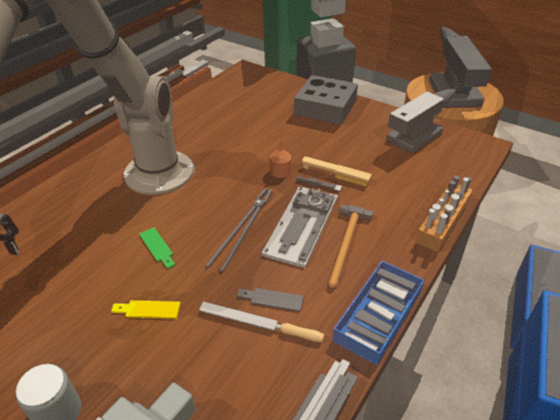

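View pics/top0.png

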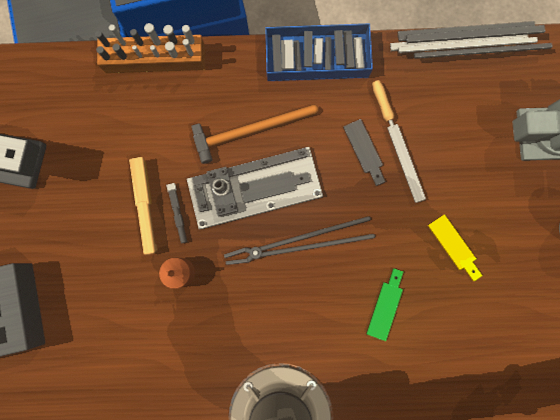

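Run:
```python
import cv2
p=cv2.imread("pics/top0.png")[130:250,170:400];cv2.imwrite("pics/topcrop.png",cv2.resize(p,None,fx=3.4,fy=3.4,interpolation=cv2.INTER_CUBIC))
p=cv2.imread("pics/scene0.png")[175:275,250:350];cv2.imwrite("pics/scenecrop.png",cv2.resize(p,None,fx=6,fy=6,interpolation=cv2.INTER_CUBIC))
```

```text
(no output)
```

View pics/topcrop.png

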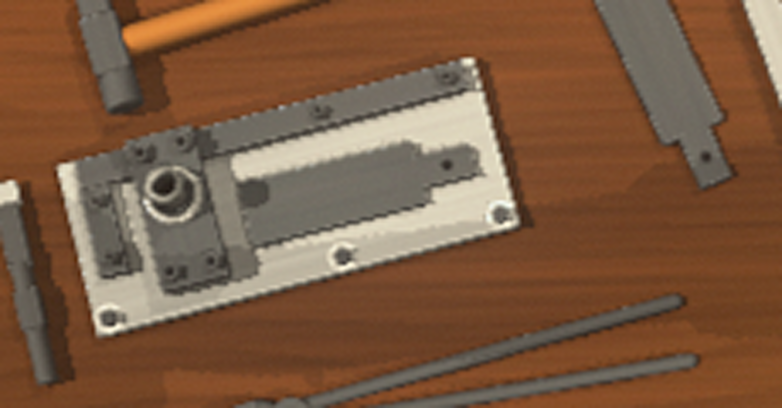

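View pics/scenecrop.png

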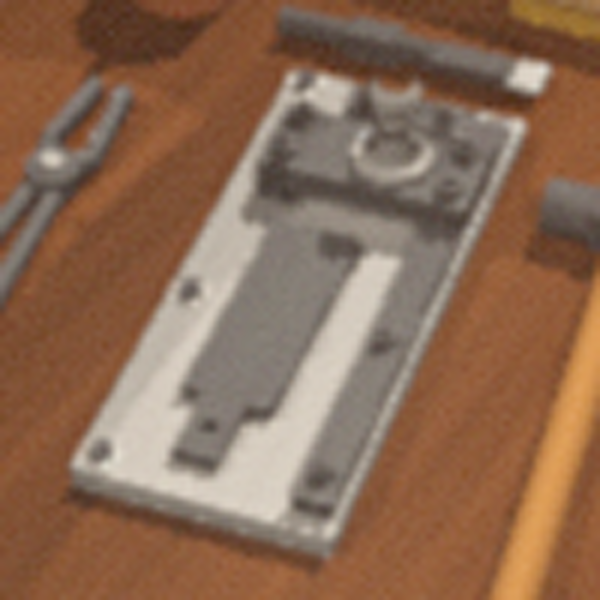

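```bash
cat > h.py <<'E'
import numpy as np,cv2
from station import bot,vision
from scipy.spatial.transform import Rotation as Ro
def rot(q): return Ro.from_quat([q[1],q[2],q[3],q[0]])
def cam(n,o=None):
    c=vision.calibration(n)
    if n!="wrist": return c,c["R"].T,-c["R"].T@c["t"]
    T=np.eye(4);T[:3,:3]=rot(o["tool_rot"]).as_matrix();T[:3,3]=o["eef_pos"]
    M=T@c["hand_eye"];return c,M[:3,:3],M[:3,3]
def px2w(n,uv,z,o=None):
    c,R,t=cam(n,o);uv=np.atleast_2d(uv).astype(float)
    d=np.c_[(uv[:,0]-c["cx"])/c["fx"],(uv[:,1]-c["cy"])/c["fy"],np.ones(len(uv))]@R.T
    return t+d*((z-t[2])/d[:,2])[:,None]
def w2px(n,X,o=None):
    c,R,t=cam(n,o);p=(np.atleast_2d(X)-t)@R
    return np.c_[p[:,0]/p[:,2]*c["fx"]+c["cx"],p[:,1]/p[:,2]*c["fy"]+c["cy"]]
def fit(J,W):  # 2D rigid jig->world
    J=np.array(J,float);W=np.array(W,float)[:,:2];a=J.mean(0);b=W.mean(0)
    H=(J-a).T@(W-b);th=np.arctan2(H[0,1]-H[1,0],H[0,0]+H[1,1])
    R=np.array([[np.cos(th),-np.sin(th)],[np.sin(th),np.cos(th)]]);t=b-R@a
    return th,t,((J@R.T+t)-W)
E
python3 - <<'E'
from h import *
cr=np.array([(475,58),(520,222),(98,335),(58,165)])/3.4+[170,130]
W=px2w("top",cr,0.014);th,t,r=fit(np.array([(-180,-55),(-180,75),(135,75),(135,-55)])/1e3,W)
print(np.degrees(th),th,t,r*1e3)
bl=np.array([(247,190),(256,245),(432,205),(480,165),(416,145)])/3.4+[170,130]
R=Ro.from_euler('z',th).as_matrix()[:2,:2]
print((px2w("top",bl,0.022)[:,:2]-t)@R*1e3)
for n,v in dict(tangend=(480,163)).items(): print(px2w("top",np.array(v)/3.4+[170,130],.022))
E
```

```text
103.05721527866946 1.7986877245493875 [0.55175126 0.07014664] [[ 1.99226813  0.63459141]
 [-2.19722768 -0.75010699]
 [-0.55607702 -0.44998812]
 [ 0.76103657  0.5655037 ]]
[[   5.16299127    0.82054   ]
 [   8.70261398   41.33385679]
 [-120.98327099   45.60544796]
 [-161.97278504   26.25308911]
 [-121.16585211    0.21809244]]
[[ 0.56423484 -0.09362425  0.022     ]]
```

Call:
move_arm --increments "0 21 42 0 0 0 -0.012;0 21 42 0 0 0 -0.012;0 21 42 0 0 0 -0.012;0 21 42 0 0 0 -0.012;0 21 42 0 0 0 -0.012;0 21 42 0 0 0 -0.012;0 21 42 0 0 0 -0.012;0 21 42 0 0 0 -0.010"

```text
t: 1.1
eef_pos: [0.3812, -0.303, 0.2311]
tool_rot: [-0.0, 0.994, 0.113, -0.0]
contact_force: [1.2, 1.1, 0.1]
gripper_width: 0.001
```

Call:
move_arm --increments "0 21 42 0 0 0 0;0 21 42 0 0 0 0;0 21 42 0 0 0 0;0 21 42 0 0 0 0;0 21 42 0 0 0 0;0 21 42 0 0 0 0;0 21 42 0 0 0 0;0 0 0 0 0 0 0"

```text
t: 2.1
eef_pos: [0.5288, -0.0062, 0.2312]
tool_rot: [-0.001, 0.993, 0.116, 0.0]
contact_force: [-0.1, 0.1, -0.4]
gripper_width: 0.001
```

Run:
```python
from h import *
import pickle
o=bot.get_obs();print(o["eef_pos"],o["tool_rot"],o["t"])
p,d=vision.read_camera("wrist");cv2.imwrite("pics/w1.png",p[:,:,::-1]);pickle.dump((o,p,d),open("w1.pkl","wb"))
print(rot(o["tool_rot"]).as_matrix())
```

```text
[ 0.52876104 -0.00618197  0.23116353] [-1.02691060e-03  9.93200461e-01  1.16411771e-01  2.98151322e-04] 2.1
[[ 9.72896421e-01  2.31241062e-01  3.53159097e-04]
 [ 2.31239837e-01 -9.72894490e-01  2.10927281e-03]
 [ 8.31337024e-04 -1.97043952e-03 -9.99997713e-01]]
```

View pics/w1.png

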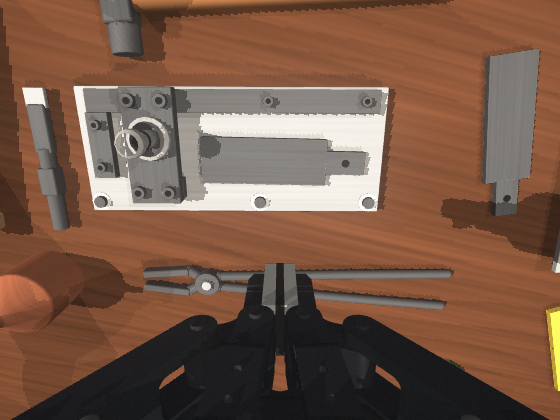

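Run:
```python
import cv2
p=cv2.imread("pics/w1.png")
cv2.imwrite("pics/w1a.png",cv2.resize(p[75:225,190:400],None,fx=3.8,fy=3.8,interpolation=cv2.INTER_CUBIC))
cv2.imwrite("pics/w1b.png",cv2.resize(p[75:225,60:230],None,fx=4,fy=4,interpolation=cv2.INTER_CUBIC)[:600])
```

```text
(no output)
```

View pics/w1a.png

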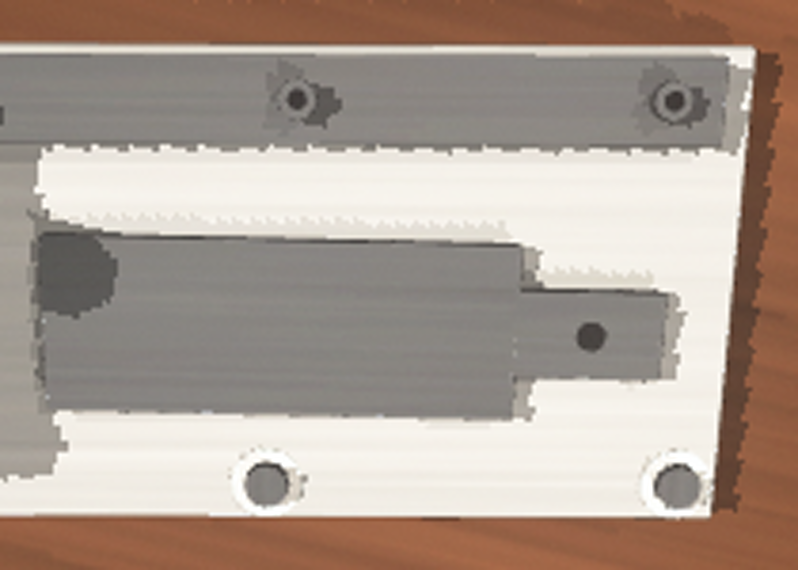

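View pics/w1b.png

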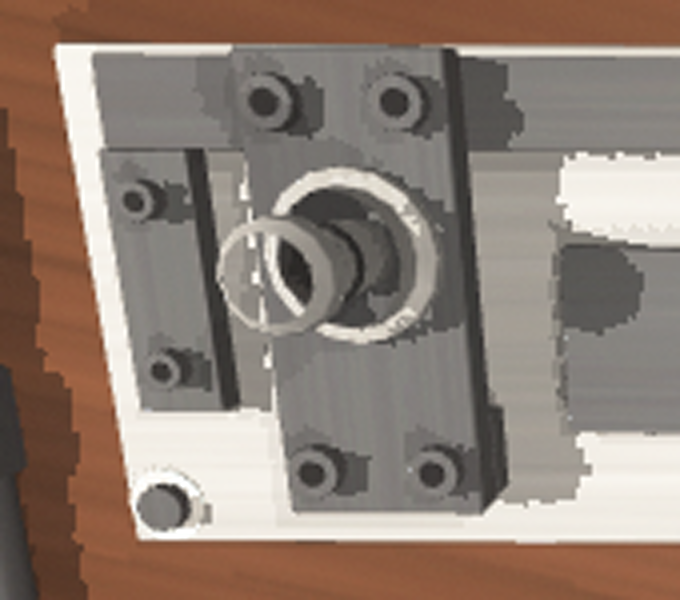

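```bash
cat >> h.py <<'E'
JC=np.array([(135,-55),(-180,-55),(-180,75),(135,75)])/1e3
def toJ(W,th,t):
    R=Ro.from_euler('z',th).as_matrix()[:2,:2];return (np.atleast_2d(W)[:,:2]-t)@R*1e3
def toW(J,th,t):
    R=Ro.from_euler('z',th).as_matrix()[:2,:2];return np.atleast_2d(J)/1e3@R.T+t
E
python3 - <<'E'
from h import *
import pickle
o,p,d=pickle.load(open("w1.pkl","rb"))
a=lambda v:np.array(v)/3.8+[190,75]-.4
b=lambda v:np.array(v)/4+[60,75]-.4
W=px2w("wrist",[b((54,45)),a((755,48)),a((712,517)),b((138,541))],.014,o)
th,t,r=fit(JC,W);print(np.degrees(th),th,t,r*1e3)
B=[a((105,235)),a((522,245)),a((515,417)),a((60,410)),a((668,292)),a((660,378)),a((591,337))]
print(toJ(px2w("wrist",B,.022,o),th,t))
# checks: fence foot, stamp head rim, depth
print(toJ(px2w("wrist",[a((200,149))],.014,o),th,t))
c,R,tt=cam("wrist",o)
for uv in [b((700,140)),b((230,275)),a((300,330)),a((600,200)),b((262,220))]:
    u,v=np.round(uv).astype(int);z=d[v,u];X=tt+R@(z*np.array([(u-c["cx"])/c["fx"],(v-c["cy"])/c["fy"],1]));print(uv,toJ(X,th,t),X[2])
# head ring
m=[];
for u in range(108,150):
  for v in range(122,165):
    z=d[v,u];X=tt+R@(z*np.array([(u-c["cx"])/c["fx"],(v-c["cy"])/c["fy"],1]))
    if X[2]>.075:m.append(X)
m=np.array(m);print(len(m),np.percentile(m[:,2],[5,25,50,75,95]) if len(m) else 0, toJ(m,th,t).mean(0))
E
```

```text
103.24564120119668 1.8019763772935953 [0.55059712 0.07345186] [[ 0.11562568  0.56617274]
 [ 0.7165526  -0.38429012]
 [-0.59507524 -0.10723155]
 [-0.23710303 -0.07465106]]
[[  -8.06020224   -6.59485244]
 [-119.75328314   -4.3471672 ]
 [-119.98209779   42.8166791 ]
 [   7.07831712   41.30489937]
 [-159.86966174    8.01646264]
 [-159.57694232   31.62899248]
 [-139.78977523   20.32236173]]
[[-33.31242737 -28.54010655]]
[234.6 109.6] [[-27.48646258 -32.44605521]] 0.024963904195818898
[117.1  143.35] [[98.42851846  1.13967065]] 0.014786043042633978
[268.54736842 161.44210526] [[-60.61183845  17.98003043]] 0.023520248829835666
[347.49473684 127.23157895] [[-140.78824901  -15.87116633]] 0.01454036837151318
[125.1 129.6] [[ 55.38253557 -17.66070325]] 0.08835184892333114
379 [0.08067571 0.08584336 0.08775451 0.08919176 0.09100087] [46.1820426  -8.67640279]
```

Run:
```python
from h import *
import pickle
o,p,d=pickle.load(open("w1.pkl","rb"))
th,t=1.80198,np.array([.5506,.07345])
a=lambda v:np.array(v)/3.8+[190,75]-.4
print(toJ(px2w("wrist",[a((267,485)),a((678,485))],.018,o),th,t))
c,R,tt=cam("wrist",o)
for u,v in [(259,202),(261,203),(368,202)]:
    z=d[v,u];X=tt+R@(z*np.array([(u-c["cx"])/c["fx"],(v-c["cy"])/c["fy"],1]));print(toJ(X,th,t),X[2])
print("cur",toJ(o["eef_pos"],th,t))
for j in [(-85,70),(-85,57),(-85,29),(-190,-6),(-81,-6),(55,-6)]: print(j,toW(j,th,t)*1e3,(toW(j,th,t)-o["eef_pos"][:2])*1e3)
print("jx",toW((100,0),th,t)-t,"jy",toW((0,100),th,t)-t)
```

```text
[[ -50.14825151   64.01918791]
 [-168.19741024   63.54508775]]
[[-49.38966029  62.96030906]] 0.020769121594918005
[[-51.51598273  64.20813288]] 0.02033005254325365
[[-167.61895527   62.71108895]] 0.01998800390038874
cur [[-72.50947521  39.5040192 ]]
(-85, 70) [[501.9383283  -25.32773892]] [[-26.82270925 -19.14576515]]
(-85, 57) [[514.5924745  -22.34905066]] [[-14.16856304 -16.16707689]]
(-85, 29) [[541.84755864 -15.9334144 ]] [[13.0865211  -9.75144063]]
(-190, -6) [[ 599.97504978 -110.1204346 ]] [[  71.21401224 -103.93846082]]
(-81, -6) [[574.99989435  -4.02028563]] [[46.23885681  2.16168815]]
(55, -6) [[543.83823252 128.36155161]] [[ 15.07719498 134.54352539]]
jx [[-0.02291299  0.09733959]] jy [[-0.09733959 -0.02291299]]
```

Call:
move_arm --increments "0 -27 -19 0 0 0 0;0 0 0 -45 0 0 0;0 0 0 -45 0 0 0;0 0 0 -45 0 0 0;0 0 0 -35 0 0 0;0 0 0 -23 0 0 0;0 0 0 -10 0 0 0;0 0 0 0 0 0 0"

```text
t: 3.15
eef_pos: [0.5004, -0.0304, 0.0281]
tool_rot: [0.0, 0.994, 0.113, -0.001]
contact_force: [0.4, 0.5, 0.4]
gripper_width: 0.002
```

Run:
```python
from h import *
import pickle
th,t=1.80198,np.array([.5506,.07345])
o=bot.get_obs();print(o["eef_pos"],o["joint_vel"].round(4),o["contact_force"],toJ(o["eef_pos"],th,t))
p,d=vision.read_camera("wrist");cv2.imwrite("pics/w2.png",p[:,:,::-1]);pickle.dump((o,p,d),open("w2.pkl","wb"))
o=bot.get_obs();print(o["eef_pos"],o["joint_vel"].round(4),o["contact_force"])
```

```text
[ 0.50037651 -0.03039979  0.02814662] [ 0.0019 -0.0219 -0.0102 -0.016  -0.0033  0.0085  0.0042] [0.43125154 0.48146465 0.39857342] [[-89.57925042  72.68243005]]
[ 0.50103238 -0.03014022  0.02876331] [-0.0009 -0.0144 -0.0073 -0.0105 -0.0015  0.0017 -0.0008] [-0.12748365  0.30695685  0.58489106]
```

View pics/w2.png

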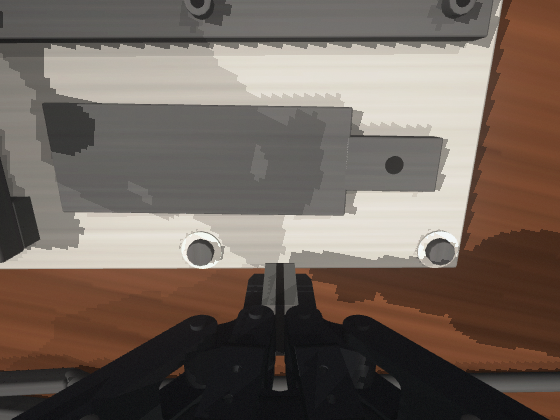

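Run:
```python
from h import *
import pickle
th,t=1.80198,np.array([.5506,.07345])
o,p,d=pickle.load(open("w2.pkl","rb"))
print(toJ(px2w("wrist",[(458,267),(499,0),(100,268),(330,267)],.014,o),th,t),"bed corner, right edge, bottom edge")
print(toJ(px2w("wrist",[(100,42),(450,42)],.014,o),th,t),"fence foot")
print(toJ(px2w("wrist",[(44,102),(351,107),(345,215),(64,211),(394,165),(442,137),(435,190)],.022,o),th,t),"blank")
```

```text
[[-181.01000495   74.60070922]
 [-178.54293899  -45.1644168 ]
 [   3.19096468   74.4376511 ]
 [-115.23643943   74.33840951]] bed corner, right edge, bottom edge
[[ -14.58021862  -30.60012658]
 [-161.06902274  -29.9147779 ]] fence foot
[[   8.86589016   -6.82918695]
 [-119.6473035    -4.25399522]
 [-119.7795331    43.52090509]
 [  10.16721179   41.03032052]
 [-140.14622771   20.30998452]
 [-159.6068944     8.26393007]
 [-159.83208781   31.76723892]] blank
```

Call:
move_arm --increments "0 -1 4 0 0 0 0;0 0 0 -6 0 0 0;0 0 0 -5 0 0 0;0 0 0 0 0 0 0;0 4.9 1.15 0 0 0 0;0 4.9 1.15 0 0 0 0;0 4.9 1.15 0 0 0 0;0 0 0 0 0 0 0"

```text
t: 4.2
eef_pos: [0.5152, -0.0219, 0.0174]
tool_rot: [-0.0, 0.994, 0.113, 0.0]
contact_force: [-0.1, 0.5, -0.3]
gripper_width: 0.001
```

```bash
cat > s.py <<'E'
from h import *
th,t=1.80198,np.array([.5506,.07345])
o=bot.get_obs();f=o["contact_force"];print(o["t"],"jig",toJ(o["eef_pos"],th,t).round(1),"z",(o["eef_pos"][2]*1e3).round(1),"Fjig",toJ(f[:2]+t,th,t).round(1)/1e3,f[2].round(1),np.degrees(rot(o["tool_rot"]).as_euler('xyz')).round(2))
E
python3 s.py
```

```text
4.2 jig [[-84.7  56.3]] z 17.4 Fjig [[0.4956 0.0067]] -0.3 [-1.8e+02 -4.0e-02  1.3e+01]
```

Call:
move_arm --increments "0 2.9 0.7 0 0 0 0;0 2.9 0.7 0 0 0 0;0 2.9 0.7 0 0 0 0;0 2.9 0.7 0 0 0 0;0 2.9 0.7 0 0 0 0;0 2.9 0.7 0 0 0 0;0 2.9 0.7 0 0 0 0;0 0 0 0 0 0 0"

```text
t: 5.2
eef_pos: [0.5355, -0.017, 0.0174]
tool_rot: [-0.0, 0.994, 0.113, 0.0]
contact_force: [-0.3, 0.0, -0.7]
gripper_width: -0.001
```

```bash
python3 s.py
python3 - <<'E'
from h import *
import pickle
o=bot.get_obs();p,d=vision.read_camera("wrist");cv2.imwrite("pics/w3.png",p[:,:,::-1]);pickle.dump((o,p,d),open("w3.pkl","wb"))
E
```

```text
5.2 jig [[-84.6  35.4]] z 17.4 Fjig [[0.0858 0.3182]] -0.7 [-1.8e+02 -6.0e-02  1.3e+01]
```

View pics/w3.png

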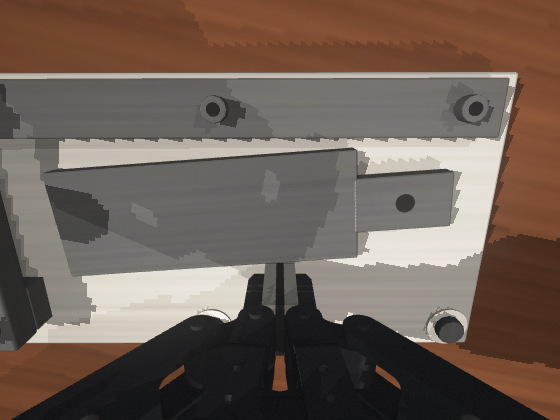

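Call:
move_arm --increments "0 -10 -2.3 0 0 0 0;0 -9 -2.3 0 0 0 0;0 -4.6 19.4 0 0 0 0;0 -4.6 19.4 0 0 0 0;0 -4.6 19.4 0 0 0 0;0 0 0 0 0 0 0;0 4 0.9 0 0 0 0;0 0 0 0 0 0 0"

```text
t: 6.25
eef_pos: [0.5067, 0.0362, 0.0174]
tool_rot: [0.0, 0.994, 0.112, 0.0]
contact_force: [-0.5, -0.2, 0.5]
gripper_width: -0.001
```

```bash
python3 s.py
python3 - <<'E'
from h import *
import pickle
th,t=1.80198,np.array([.5506,.07345])
o,p,d=pickle.load(open("w3.pkl","rb"))
print(toJ(px2w("wrist",[(44,171),(356,149),(357,258),(72,276),(405,203),(454,171),(450,224)],.022,o),th,t),"blank")
print(toJ(px2w("wrist",[(100,137),(450,137),(466,342)],.014,o),th,t),"fence foot")
E
```

```text
6.25 jig [[-26.2  51.2]] z 17.4 Fjig [[-0.1048  0.5079]] 0.5 [ 1.7997e+02 -3.0000e-02  1.2900e+01]
[[  12.89170316  -16.83180987]
 [-115.46742756  -25.43326406]
 [-119.12779816   23.034847  ]
 [  10.64818878   31.73103732]
 [-137.81233987   -2.61187416]
 [-156.50362289  -16.30877259]
 [-158.38067971    6.93618127]] blank
[[  -8.41762574  -29.7904476 ]
 [-156.68492156  -29.31317602]
 [-180.75739629   74.80404588]] fence foot
```

Call:
move_arm --increments "0 2.9 0.7 0 0 0 0;0 2.9 0.7 0 0 0 0;0 2.9 0.7 0 0 0 0;0 2.9 0.7 0 0 0 0;0 2.9 0.7 0 0 0 0;0 2.9 0.7 0 0 0 0;0 2.5 0.6 0 0 0 0;0 0 0 0 0 0 0"

```text
t: 7.25
eef_pos: [0.5264, 0.0422, 0.0173]
tool_rot: [-0.0, 0.994, 0.113, 0.0]
contact_force: [-0.1, 0.4, -0.2]
gripper_width: -0.001
```

```bash
python3 s.py
python3 - <<'E'
from h import *
import pickle
o=bot.get_obs();p,d=vision.read_camera("wrist");cv2.imwrite("pics/w4.png",p[:,:,::-1]);pickle.dump((o,p,d),open("w4.pkl","wb"))
E
```

```text
7.25 jig [[-24.9  30.7]] z 17.3 Fjig [[0.4366 0.0187]] -0.2 [-1.800e+02 -4.000e-02  1.299e+01]
```

View pics/w4.png

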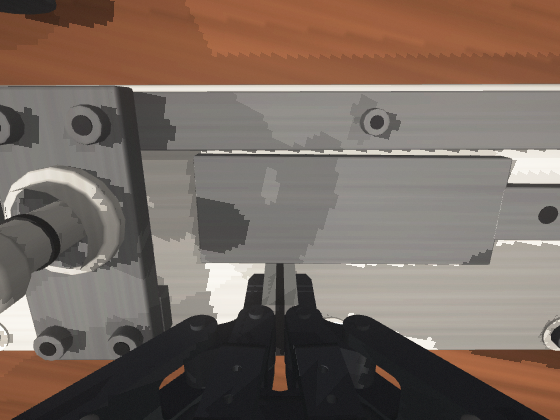

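Call:
move_arm --increments "0 1 0.25 0 0 0 0;0 1 0.25 0 0 0 0;0 1 0.25 0 0 0 0;0 0 0 0 0 0 0;0 0 0 0 0 0 0;0 0 0 0 0 0 0;0 0 0 0 0 0 0;0 0 0 0 0 0 0"

```text
t: 8.3
eef_pos: [0.5284, 0.0427, 0.0172]
tool_rot: [0.0, 0.994, 0.113, -0.001]
contact_force: [-4.6, -1.2, 2.6]
gripper_width: -0.002
```

```bash
python3 s.py
python3 - <<'E'
from h import *
import pickle
o=bot.get_obs();p,d=vision.read_camera("wrist");cv2.imwrite("pics/w5.png",p[:,:,::-1]);pickle.dump((o,p,d),open("w5.pkl","wb"))
E
```

```text
8.3 jig [[-24.9  28.6]] z 17.2 Fjig [[-0.0923  4.7709]] 2.6 [1.800e+02 6.000e-02 1.299e+01]
```

View pics/w5.png

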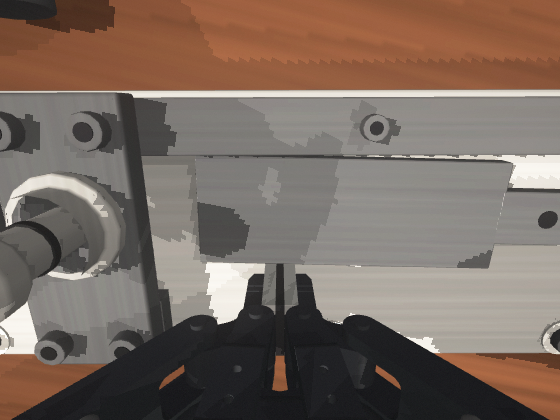

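Call:
move_arm --increments "0 -9.7 -2.3 0 0 0 0;0 4.6 -19.4 0 0 0 0;0 4.6 -19.4 0 0 0 0;0 4.6 -19.4 0 0 0 0;0 0 0 0 0 0 0;0 3.8 0.9 0 0 0 0;0 3.2 0.8 0 0 0 0;0 0 0 0 0 0 0"

```text
t: 9.35
eef_pos: [0.5403, -0.015, 0.0173]
tool_rot: [-0.0, 0.994, 0.114, 0.0]
contact_force: [0.3, 0.1, -0.0]
gripper_width: -0.002
```

```bash
python3 s.py
```

```text
9.35 jig [[-83.7  30.2]] z 17.3 Fjig [[ 0.014  -0.3272]] -0.0 [-1.7998e+02 -3.0000e-02  1.3070e+01]
```

Call:
move_arm --increments "0 1 0.23 0 0 0 0;0 1 0.23 0 0 0 0;0 0.5 0.12 0 0 0 0;0 0 0 0 0 0 0;0 0 0 0 0 0 0;0 0 0 0 0 0 0;0 0 0 0 0 0 0;0 0 0 0 0 0 0"

```text
t: 10.35
eef_pos: [0.5426, -0.0155, 0.0173]
tool_rot: [0.0, 0.994, 0.113, 0.0]
contact_force: [-0.8, -0.1, -0.9]
gripper_width: 0.001
```

```bash
python3 s.py
python3 - <<'E'
from h import *
import pickle
o=bot.get_obs();p,d=vision.read_camera("wrist");cv2.imwrite("pics/w6.png",p[:,:,::-1]);pickle.dump((o,p,d),open("w6.pkl","wb"))
E
```

```text
10.35 jig [[-84.8  28.2]] z 17.3 Fjig [[0.1373 0.8171]] -0.9 [179.99  -0.    12.99]
```

View pics/w6.png

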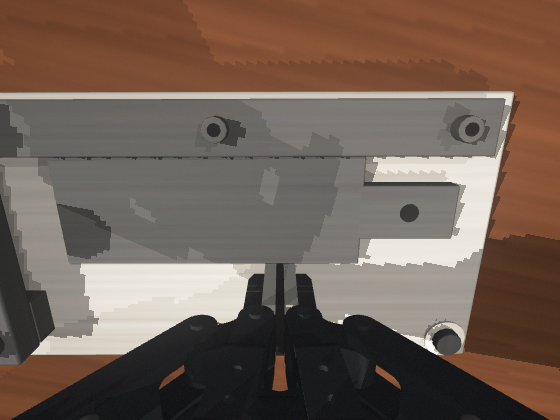

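Call:
move_arm --increments "0 -11.7 -2.8 0 0 0 0;0 0 0 30 0 0 0;0 22.7 -29.6 0 0 0 0;0 22.7 -29.6 0 0 0 0;0 22.7 -29.6 0 0 0 0;0 0 0 0 0 0 0;0 0 0 -15 0 0 0;0 0 0 0 0 0 0"

```text
t: 11.4
eef_pos: [0.5969, -0.1055, 0.0306]
tool_rot: [-0.001, 0.993, 0.114, -0.002]
contact_force: [-0.5, 0.8, -0.5]
gripper_width: 0.001
```

```bash
python3 s.py
python3 - <<'E'
from h import *
import pickle
o=bot.get_obs();p,d=vision.read_camera("wrist");cv2.imwrite("pics/w7.png",p[:,:,::-1]);pickle.dump((o,p,d),open("w7.pkl","wb"))
E
```

```text
11.4 jig [[-184.8   -4. ]] z 30.6 Fjig [[0.8758 0.2932]] -0.5 [-179.9     0.19   13.1 ]
```

View pics/w7.png

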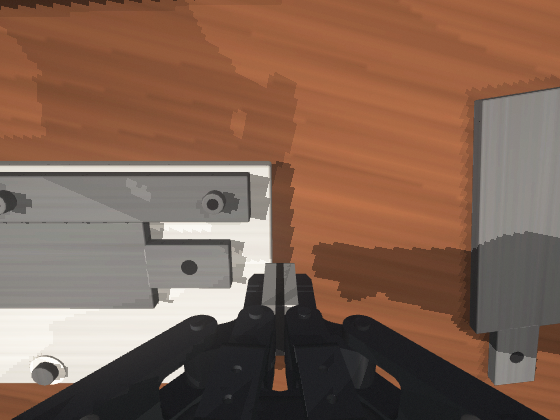

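Call:
move_arm --increments "0 1.5 0.4 -7 0 0 0;0 0 0 -6.5 0 0 0;0 0 0 0 0 0 0;0 -1.4 5.8 0 0 0 0;0 -1.4 5.8 0 0 0 0;0 -1.4 5.8 0 0 0 0;0 -1.4 5.8 0 0 0 0;0 0 0 0 0 0 0"

```text
t: 12.45
eef_pos: [0.5948, -0.0828, 0.0189]
tool_rot: [-0.0, 0.994, 0.114, 0.0]
contact_force: [0.8, -0.8, -0.1]
gripper_width: -0.0
```

```bash
python3 s.py
```

```text
12.45 jig [[-162.2   -7.2]] z 18.9 Fjig [[-0.9615 -0.5613]] -0.1 [-179.99   -0.     13.04]
```

Call:
move_arm --increments "0 -1.2 4.8 -1 0 0 0;0 -1.2 4.8 0 0 0 0;0 -1.2 4.8 0 0 0 0;0 -1.2 4.8 0 0 0 0;0 -1.2 4.8 0 0 0 0;0 -1.2 4.8 0 0 0 0;0 -1.2 4.8 0 0 0 0;0 0 0 0 0 0 0"

```text
t: 13.45
eef_pos: [0.586, -0.0486, 0.0176]
tool_rot: [-0.0, 0.994, 0.114, -0.0]
contact_force: [0.5, 0.4, 0.3]
gripper_width: 0.002
```

```bash
python3 s.py
python3 - <<'E'
from h import *
import pickle
o=bot.get_obs();p,d=vision.read_camera("wrist");cv2.imwrite("pics/w8.png",p[:,:,::-1]);pickle.dump((o,p,d),open("w8.pkl","wb"))
E
```

```text
13.45 jig [[-126.9   -6.5]] z 17.6 Fjig [[ 0.28   -0.5501]] 0.3 [-1.7994e+02  3.0000e-02  1.3060e+01]
```

View pics/w8.png

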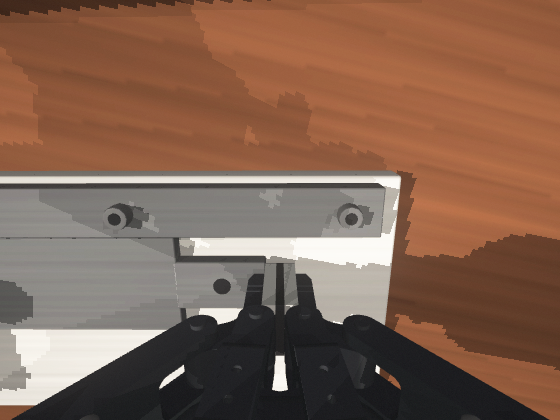

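Call:
move_arm --increments "0 -1.2 4.8 0 0 0 0;0 -1.2 4.8 0 0 0 0;0 -1.2 4.8 0 0 0 0;0 -1.2 4.8 0 0 0 0;0 -1.2 4.8 0 0 0 0;0 -1.2 4.8 0 0 0 0;0 -1.2 4.8 0 0 0 0;0 0 0 0 0 0 0"

```text
t: 14.5
eef_pos: [0.578, -0.0153, 0.0179]
tool_rot: [-0.0, 0.994, 0.114, 0.0]
contact_force: [0.2, -0.7, 1.3]
gripper_width: 0.004
```

```bash
python3 s.py
python3 - <<'E'
from h import *
import pickle
th,t=1.80198,np.array([.5506,.07345])
o,p,d=pickle.load(open("w8.pkl","rb"))
print(toJ(px2w("wrist",[(222,287),(176,262),(266,262)],.022,o),th,t))
o=bot.get_obs();p,d=vision.read_camera("wrist");cv2.imwrite("pics/w9.png",p[:,:,::-1]);pickle.dump((o,p,d),open("w9.pkl","wb"))
E
```

```text
14.5 jig [[-92.6  -6.3]] z 17.9 Fjig [[-0.7619 -0.0327]] 1.3 [-1.7997e+02 -1.0000e-02  1.3050e+01]
[[ -99.95720713   -4.17935974]
 [ -79.87160725  -16.98648963]
 [-120.5318232   -16.93549395]]
```

View pics/w9.png

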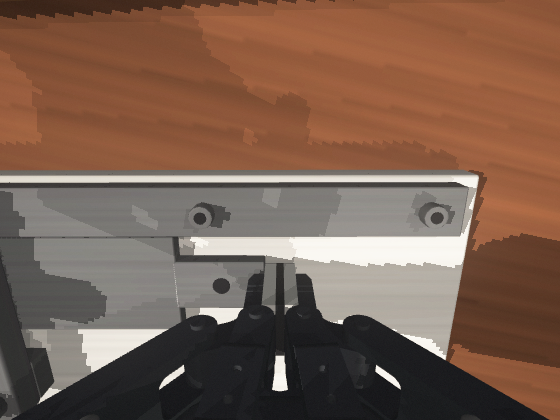

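Call:
move_arm --increments "0 -0.7 2.9 0 0 0 0;0 -0.7 2.9 0 0 0 0;0 -0.7 2.9 0 0 0 0;0 -0.5 1.9 0 0 0 0;0 -0.5 1.9 0 0 0 0;0 -0.3 1.4 0 0 0 0;0 0 0 0 0 0 0;0 0 0 0 0 0 0"

```text
t: 15.55
eef_pos: [0.5747, -0.0021, 0.0178]
tool_rot: [-0.0, 0.994, 0.113, 0.0]
contact_force: [0.3, -1.3, 0.7]
gripper_width: 0.001
```

```bash
python3 s.py
```

```text
15.55 jig [[-79.   -6.1]] z 17.8 Fjig [[-1.3905 -0.0204]] 0.7 [-1.7999e+02 -1.0000e-02  1.3000e+01]
```

Call:
move_arm --increments "0 -0.2 1 0 0 0 0;0 0 0 0 0 0 0;0 -0.2 1 0 0 0 0;0 0 0 0 0 0 0;0 -0.2 1 0 0 0 0;0 0 0 0 0 0 0;0 0 0 0 0 0 0;0 0 0 0 0 0 0"

```text
t: 16.55
eef_pos: [0.5742, -0.0002, 0.0178]
tool_rot: [0.0, 0.994, 0.113, 0.0]
contact_force: [1.6, -6.3, 0.0]
gripper_width: -0.005
```

```bash
python3 s.py
```

```text
16.55 jig [[-77.1  -6.1]] z 17.8 Fjig [[-6.5058 -0.1488]] 0.0 [179.95  -0.    12.95]
```

Call:
move_arm --increments "0 -0.2 1 0 0 0 0;0 0 0 0 0 0 0;0 0 0 0 0 0 0;0 0.9 -3.9 0 0 0 0;0 2.3 -9.7 0 0 0 0;0 0 0 50 0 0 0;0 -20 -20 50 0 0 0;0 0 0 0 0 0 0"

```text
t: 17.55
eef_pos: [0.5584, -0.0336, 0.1213]
tool_rot: [0.001, 0.994, 0.112, 0.003]
contact_force: [0.8, 0.2, -0.8]
gripper_width: 0.002
```

```bash
python3 s.py
python3 - <<'E'
from h import *
import pickle
o=bot.get_obs();p,d=vision.read_camera("wrist");cv2.imwrite("pics/w10.png",cv2.resize(p[60:300,0:400,::-1],None,fx=2,fy=2,interpolation=cv2.INTER_CUBIC));pickle.dump((o,p,d),open("w10.pkl","wb"))
E
```

```text
17.55 jig [[-105.9   16.9]] z 121.3 Fjig [[ 0.0099 -0.8302]] -0.8 [179.88  -0.31  12.86]
```

View pics/w10.png

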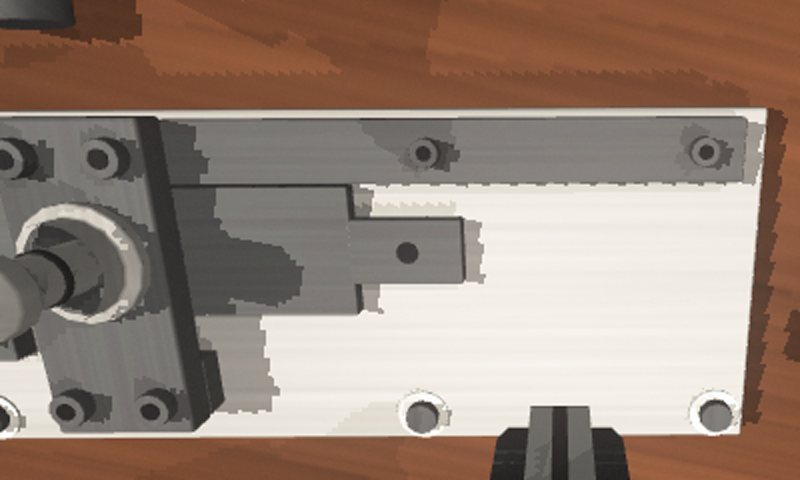

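Run:
```python
from h import *
import pickle
th,t=1.80198,np.array([.5506,.07345])
o,p,d=pickle.load(open("w10.pkl","rb"))
a=lambda v:np.array(v)/2+[0,60]-.25
print(toJ(px2w("wrist",[a(v) for v in[(407,252),(351,185),(358,313),(463,218),(463,282),(180,187),(205,315)]],.022,o),th,t).round(1))
print(toJ(px2w("wrist",[a(v) for v in[(740,433),(600,184)]],.014,o),th,t).round(1))
print(toJ(px2w("wrist",[a(v) for v in[(180,184),(345,183),(160,119),(745,119)]],.0245,o),th,t).round(1))
```

```text
[[-50.   -4.9]
 [-31.9 -29.4]
 [-29.8  18.5]
 [-71.1 -17.3]
 [-70.    6.6]
 [ 28.9 -29. ]
 [ 27.9  18.9]]
[[-179.9   74.2]
 [-120.9  -28.1]]
[[  27.3  -30.4]
 [ -30.7  -30.4]
 [  30.3  -52.4]
 [-169.5  -51.3]]
```

Call:
move_arm --increments "0 -22.5 41.4 0 0 0 0;0 -22.6 41.4 0 0 0 0;0 0 0 0 0 0 0;0 0 0 -40 0 0 0;0 0 0 -40 0 0 0;0 0 0 -15 0 0 0;0 0 0 -5 0 0 0;0 0 0 0 0 0 0"

```text
t: 18.6
eef_pos: [0.5126, 0.0509, 0.0183]
tool_rot: [-0.0, 0.994, 0.113, 0.0]
contact_force: [-0.6, -0.0, 0.2]
gripper_width: 0.005
```

```bash
python3 s.py
```

```text
18.6 jig [[-13.2  42.2]] z 18.3 Fjig [[0.0976 0.5776]] 0.2 [ 1.800e+02 -4.000e-02  1.299e+01]
```

Call:
move_arm --increments "0 3.9 0.9 0 0 0 0;0 3.9 0.9 0 0 0 0;0 2.9 0.7 0 0 0 0;0 1 0.2 0 0 0 0;0 1 0.2 0 0 0 0;0 1 0.2 0 0 0 0;0 0 0 0 0 0 0;0 0 0 0 0 0 0"

```text
t: 19.6
eef_pos: [0.5255, 0.0539, 0.0177]
tool_rot: [0.0, 0.994, 0.113, -0.0]
contact_force: [-1.0, -0.5, -0.1]
gripper_width: -0.001
```

```bash
python3 s.py
```

```text
19.6 jig [[-13.2  28.9]] z 17.7 Fjig [[-0.2532  1.0455]] -0.1 [1.800e+02 1.000e-02 1.299e+01]
```

Near contact; press about 1.5 mm further in command.

Call:
move_arm --increments "0 0.5 0.1 0 0 0 0;0 0.5 0.1 0 0 0 0;0 0.5 0.1 0 0 0 0;0 0.5 0.1 0 0 0 0;0 0 0 0 0 0 0;0 0 0 0 0 0 0;0 0 0 0 0 0 0;0 0 0 0 0 0 0"

```text
t: 20.6
eef_pos: [0.5266, 0.0539, 0.0176]
tool_rot: [0.0, 0.994, 0.113, -0.001]
contact_force: [-4.7, -1.3, 3.1]
gripper_width: -0.001
```

```bash
python3 s.py
```

```text
20.6 jig [[-13.5  27.8]] z 17.6 Fjig [[-0.228   4.8376]] 3.1 [1.7998e+02 1.2000e-01 1.2980e+01]
```

Call:
move_arm --increments "0 -14.6 -3.4 0 0 0 0;0 0 0 40 0 0 0;0 22 -22 0 0 0 0;0 22 -22 0 0 0 0;0 21.7 -21.2 0 0 0 0;0 0 0 0 0 0 0;0 0 0 -30 0 0 0;0 0 0 -10 0 0 0"

```text
t: 21.6
eef_pos: [0.577, -0.0134, 0.0165]
tool_rot: [-0.0, 0.994, 0.114, -0.001]
contact_force: [0.9, -0.0, 0.5]
gripper_width: -0.001
```

```bash
python3 s.py
```

```text
21.6 jig [[-90.5  -5.8]] z 16.5 Fjig [[-0.2463 -0.8797]] 0.5 [-1.7994e+02  1.3000e-01  1.3050e+01]
```

Call:
move_arm --increments "0 -0.9 3.9 1 0 0 0;0 -0.9 3.9 0 0 0 0;0 -0.7 2.9 0 0 0 0;0 -0.3 1.4 0 0 0 0;0 -0.2 1 0 0 0 0;0 -0.2 1 0 0 0 0;0 0 0 0 0 0 0;0 0 0 0 0 0 0"

```text
t: 22.6
eef_pos: [0.5756, -0.0002, 0.0188]
tool_rot: [0.0, 0.994, 0.113, -0.0]
contact_force: [0.2, -0.3, -0.4]
gripper_width: -0.002
```

```bash
python3 s.py
```

```text
22.6 jig [[-77.4  -7.4]] z 18.8 Fjig [[-0.3065 -0.129 ]] -0.4 [180.     0.    12.99]
```

Call:
move_arm --increments "0 -0.3 0.5 -1 0 0 0;0 -0.3 0.5 0 0 0 0;0 -0.3 0.5 0 0 0 0;0 -0.1 0.5 0 0 0 0;0 -0.1 0.5 0 0 0 0;0 0 0 0 0 0 0;0 0 0 0 0 0 0;0 0 0 0 0 0 0"

```text
t: 23.6
eef_pos: [0.5747, 0.0, 0.0178]
tool_rot: [0.001, 0.994, 0.112, -0.0]
contact_force: [1.2, -7.2, 1.7]
gripper_width: -0.002
```

```bash
python3 s.py
```

```text
23.6 jig [[-77.   -6.6]] z 17.8 Fjig [[-7.3215  0.4817]] 1.7 [1.7986e+02 2.0000e-02 1.2890e+01]
```

Call:
move_arm --increments "0 1.8 -7.8 0 0 0 0;0 0.9 -3.9 0 0 0 0;0 0 0 40 0 0 0;0 0 0 50 0 0 0;0 -20 -20 40 0 0 0;0 0 0 0 0 0 0;0 0 0 0 0 0 0;0 0 0 0 0 0 0"

```text
t: 24.6
eef_pos: [0.5566, -0.0285, 0.1464]
tool_rot: [-0.0, 0.994, 0.114, -0.001]
contact_force: [-0.5, 0.0, 0.0]
gripper_width: 0.003
```

```bash
python3 s.py
python3 - <<'E'
from h import *
import pickle
o=bot.get_obs();p,d=vision.read_camera("wrist");cv2.imwrite("pics/w11.png",cv2.resize(p[60:300,0:400,::-1],None,fx=2,fy=2,interpolation=cv2.INTER_CUBIC));pickle.dump((o,p,d),open("w11.pkl","wb"))
E
```

```text
24.6 jig [[-100.6   17.5]] z 146.4 Fjig [[0.1645 0.5183]] 0.0 [-1.7993e+02  1.2000e-01  1.3060e+01]
```

View pics/w11.png

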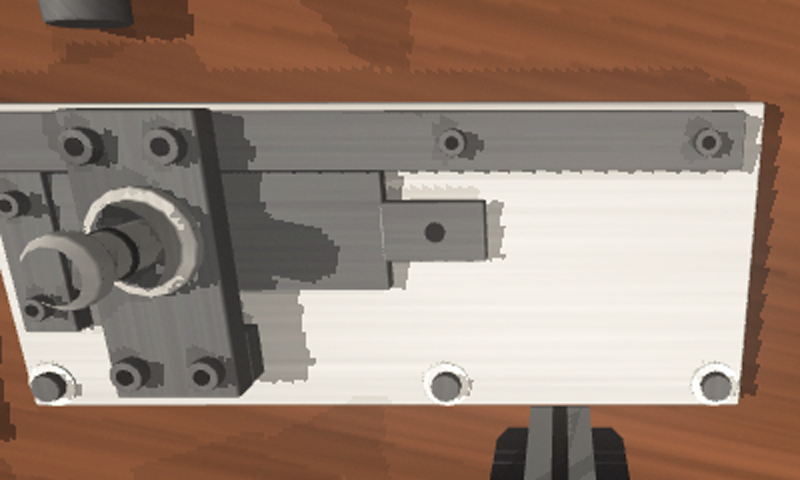

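Call:
move_arm --increments "0 -3.2 39.2 0 0 0 0;0 -3.2 39.2 0 0 0 0;0 -3.2 39.2 0 0 0 0;0 -3.1 39.3 0 0 0 0;0 0 0 0 0 0 0;0 0 0 -30 0 0 0;0 0 0 -12 0 0 0;0 0 0 0 0 0 0"

```text
t: 25.65
eef_pos: [0.5437, 0.1268, 0.1046]
tool_rot: [0.0, 0.994, 0.113, -0.001]
contact_force: [-0.6, -1.1, 0.6]
gripper_width: -0.002
```

```bash
python3 s.py
python3 - <<'E'
from h import *
import pickle
o=bot.get_obs();p,d=vision.read_camera("wrist");cv2.imwrite("pics/w12.png",p[:,:,::-1]);pickle.dump((o,p,d),open("w12.pkl","wb"))
E
```

```text
25.65 jig [[53.5 -5.5]] z 104.6 Fjig [[-0.9276  0.8338]] 0.6 [1.7999e+02 1.6000e-01 1.2950e+01]
```

View pics/w12.png

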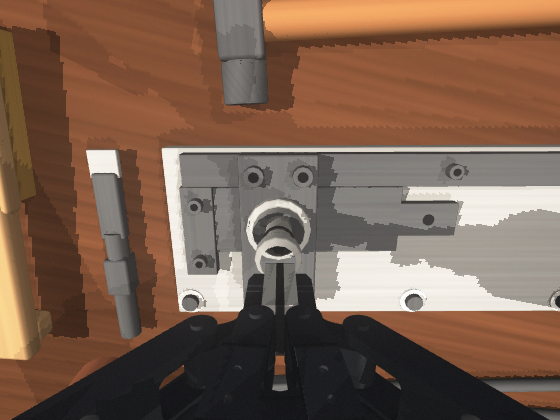

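Call:
move_arm --increments "0 -0.3 1.4 -8 0 0 0;0 0 0 -6 0 0 0;0 0 0 -1.5 0 0 0;0 0 0 -1.5 0 0 0;0 0 0 -1.5 0 0 0;0 0 0 -1.5 0 0 0;0 0 0 0 0 0 0;0 0 0 0 0 0 0"

```text
t: 26.7
eef_pos: [0.5444, 0.1291, 0.0858]
tool_rot: [-0.0, 0.994, 0.113, 0.0]
contact_force: [-0.6, -0.9, 0.1]
gripper_width: -0.002
```

```bash
python3 s.py
```

```text
26.7 jig [[55.6 -6.7]] z 85.8 Fjig [[-0.776   0.7826]] 0.1 [-1.7999e+02 -3.0000e-02  1.2990e+01]
```

Call:
move_arm --increments "0 0 0 -1 0 0 0;0 0 0 -1 0 0 0;0 0 0 -1 0 0 0;0 0 0 -1 0 0 0;0 0 0 -1 0 0 0;0 0 0 0 0 0 0;0 0 0 0 0 0 0;0 0 0 0 0 0 0"

```text
t: 27.7
eef_pos: [0.5441, 0.129, 0.0807]
tool_rot: [-0.0, 0.994, 0.113, -0.0]
contact_force: [1.1, -0.0, 1.4]
gripper_width: -0.002
```

```bash
python3 s.py
```

```text
27.7 jig [[55.6 -6.4]] z 80.7 Fjig [[-0.2505 -1.0458]] 1.4 [-180.    0.   13.]
```

Call:
move_arm --increments "0 0 0 -0.5 0 0 0;0 0 0 -0.5 0 0 0;0 0 0 -0.5 0 0 0;0 0 0 0 0 0 0;0 0 0 0 0 0 0;0 0 0 0 0 0 0;0 0 0 0 0 0 0;0 0 0 0 0 0 0"

```text
t: 28.7
eef_pos: [0.5442, 0.1291, 0.0801]
tool_rot: [0.0, 0.994, 0.113, 0.0]
contact_force: [-3.2, -1.5, 8.2]
gripper_width: 0.001
```

```bash
python3 s.py
```

```text
28.7 jig [[55.6 -6.5]] z 80.1 Fjig [[-0.7493  3.4632]] 8.2 [ 1.7998e+02 -1.0000e-02  1.2990e+01]
```

Call:
move_arm --increments "0 0 0 -0.5 0 0 0;0 0 0 -0.5 0 0 0;0 0 0 0 0 0 0;0 0 0 0 0 0 0;0 0 0 0 0 0 0;0 0 0 0 0 0 0;0 0 0 0 0 0 0;0 0 0 0 0 0 0"

```text
t: 29.7
eef_pos: [0.5443, 0.129, 0.08]
tool_rot: [0.0, 0.994, 0.113, 0.0]
contact_force: [-4.8, -2.9, 18.8]
gripper_width: -0.003
```

```bash
python3 s.py
```

```text
29.7 jig [[55.6 -6.6]] z 80.0 Fjig [[-1.7275  5.3095]] 18.8 [ 1.7996e+02 -3.0000e-02  1.2990e+01]
```

Firm stop at 80.0 mm, as expected for 10.5 mm travel. Retreat straight up and away to look.

Call:
move_arm --increments "0 0 0 3 0 0 0;0 0 0 10 0 0 0;0 0 0 40 0 0 0;0 0 0 50 0 0 0;0 0 -40 30 0 0 0;0 0 -50 0 0 0 0;0 -20 -30 0 0 0 0;0 0 0 0 0 0 0"

```text
t: 30.7
eef_pos: [0.5227, 0.0058, 0.2113]
tool_rot: [0.001, 0.994, 0.111, -0.001]
contact_force: [0.7, 0.1, 0.3]
gripper_width: 0.002
```

Call:
move_arm --increments "0 0 0 0 0 0 0;0 0 0 0 0 0 0;0 0 0 0 0 0 0;0 0 0 0 0 0 0;0 0 0 0 0 0 0;0 0 0 0 0 0 0;0 0 0 0 0 0 0;0 0 0 0 0 0 0"

```text
t: 31.7
eef_pos: [0.5242, 0.009, 0.2113]
tool_rot: [0.0, 0.994, 0.113, 0.0]
contact_force: [0.1, 0.6, -1.0]
gripper_width: -0.0
```

```bash
python3 s.py
python3 - <<'E'
from h import *
import pickle
o=bot.get_obs();p,d=vision.read_camera("wrist");cv2.imwrite("pics/w13.png",cv2.resize(p[60:300,40:440,::-1],None,fx=2,fy=2,interpolation=cv2.INTER_CUBIC));pickle.dump((o,p,d),open("w13.pkl","wb"))
p,d=vision.read_camera("top");cv2.imwrite("pics/top2.png",p[:,:,::-1])
E
```

```text
31.7 jig [[-56.7  40.5]] z 211.3 Fjig [[ 0.5426 -0.2808]] -1.0 [180.    -0.    12.99]
```

View pics/w13.png

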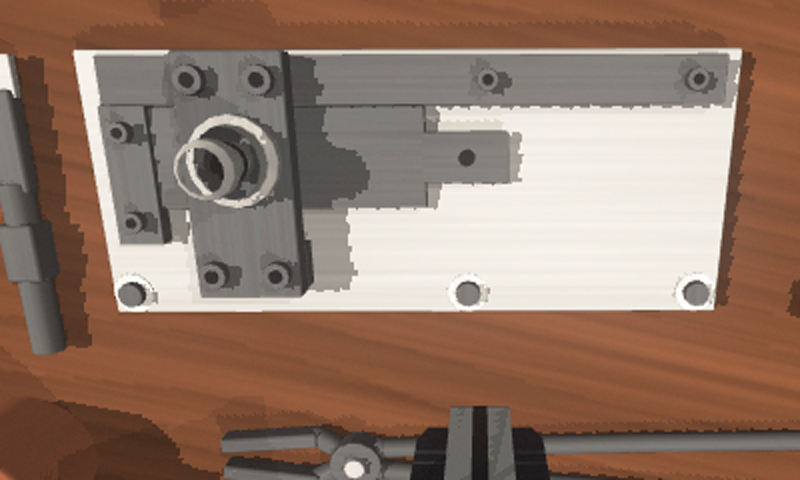

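View pics/top2.png

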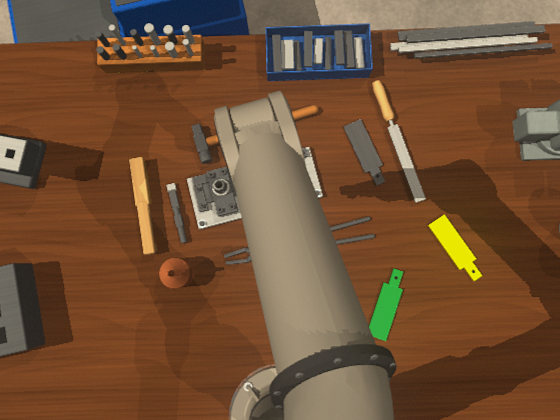

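Run:
```python
from h import *
import pickle
th,t=1.80198,np.array([.5506,.07345])
o,p,d=pickle.load(open("w13.pkl","rb"))
a=lambda v:np.array(v)/2+[40,60]-.25
print(toJ(px2w("wrist",[a(v) for v in[(467,157),(425,106),(427,208),(509,131),(509,184),(300,106),(303,208)]],.022,o),th,t).round(1))
c,R,tt=cam("wrist",o);v,u=np.mgrid[125:165,122:175]
P=np.stack([(u-c["cx"])/c["fx"],(v-c["cy"])/c["fy"],np.ones_like(u)],-1)*d[125:165,122:175,None]
X=P.reshape(-1,3)@R.T+tt;m=X[X[:,2]>.07];print(len(m),np.percentile(m[:,2],[50,75,90,97]))
bot.hand_in()
```

```text
[[-50.3  -5.8]
 [-30.8 -29.4]
 [-30.4  18.7]
 [-70.4 -17.8]
 [-70.6   7.2]
 [ 27.9 -29.6]
 [ 30.6  18.5]]
383 [0.07837532 0.07974242 0.08067787 0.22964728]
the job is handed in; nothing more can be done
```

The job is handed in: the blank is home in the jig, the stamp rests on it, and the arm is clear and touching nothing. It took about 32 s of the 61 s allowed.

I worked with the closed fingertips, pushing only:
1. **Fence:** I pushed the blank sideways until it lay against the side fence. The first pushes turned it a few degrees, so I pushed at two points to bring it square.
2. **Stop:** I pushed it by the tang under the bridge until the nose met the end stop. I then pressed flank and tang again to seat it; they gave firm resistance of about 5 N and 7 N.
3. **Stamp:** I pressed the stamp down until it stopped hard on the steel, with 19 N at a head height of 80.0 mm, then lifted the arm straight off.

Last checks from the wrist and top cameras:

| Check | Measured | Expected |
|---|---|---|
| Tang end, jig x | -70.5 mm | -70 mm |
| Rivet hole, jig (x, y) | (-50.3, -5.8) mm | about (-50, -6) mm |
| Fence-side flank, jig y | -29.5 mm | -30 mm |
| Stamp head height after the arm left | about 80 mm | 80 mm |

- **Limits of the checks:** all of these agree within the camera calibration of about 2 mm. I judged the nose at the stop from the tang position and the push force, not from a close view of the contact.
- **Other items:** nothing else on the bench looked moved in the last top picture, but the arm hid part of the jig, tongs and hammer from that camera.

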